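# Rock a tight plug-in relay out of its socket

## Task

Lift the white guard cover off the relay on the relay board, set it inside the open drawer of the small parts cabinet and let it go there. Then grip the relay, rock it side to side - first to the left, then to the right - until its foot works loose from the tight socket, and finish while still holding it upright straight above the socket, just clear with a centimetre or two of air under it. Leave the bottle, the tape roll and the screwdriver where they are.

Things in the scene. Friction and masses are not known exactly. Their poses are not given: they have to be found in the camera images.
- cover_grip (a point): Middle of the grip rib on top of the guard cover, a white plastic cap standing loosely over the relay. Rib: 34 mm long (own x), 14 mm thick (own y, the way to pinch it), 20 mm high; this point is 10 mm below the rib's top and 74 mm above the cap's lower rim, z up.
- cover_center (a point): Centre of the guard cover's hollow body, 32 mm above its lower rim. The body is 54 x 50 mm in plan (x, y) and 64 mm high without the rib, open below, walls 3 mm, 60 g. It rests on the socket's top and must rise 60 mm straight up to clear the relay.
- drawer_spot (a point): Where to stand the cover: on the floor of the open drawer, midway across, 50 mm behind the inner face of its front. x points into the cabinet, z up. Inside width 158 mm (y); the open part runs from 50 mm before this point to 35 mm or more behind it. Drawer walls rise 56 mm above the floor, the front 66 mm, the grey cabinet's top 80 mm; a bar handle stands 42 mm out from the front.
- socket_mouth (a point): Centre of the top of the grey socket block (66 x 66 mm), 40 mm above the table, fixed on an aluminium board 240 x 170 mm with a low terminal strip at each end. z up; y points to the left as the robot sees it, within 26 degrees. Two sprung copper cheeks inside squeeze the relay's foot from +y and -y with about 40 N each: a straight pull takes about 45 N. Rocking is along y.
- relay_center (a point): Centre of the grip body of the plug-in relay, a black and grey block 40 mm (x) by 36 mm (y, the way to grip it) by 52 mm high, about 120 g, under the cover. Its axes start parallel to the socket's, this point 30 mm above the socket's top. It is loose after about 18 mm of rise and its foot is out of the socket at 20 mm.
- relay_pivot (a point): Axis (along x) about which the relay rocks in its socket, 40 mm below relay_center, in its foot (30 x 20 mm in x, y; round underside 10 mm below this point). It tilts about 9 degrees each way, top to +y (left) or -y (right); under 4 degrees does not count. Tilt the gripper with it, to both sides while risen less than 6 mm, and let it rise 1 to 2 mm a swing.
- bottle: White plastic squeeze bottle, 52 mm across, 130 mm tall, origin at the centre of its underside. Leave alone.
- tape: Roll of paper tape lying flat, 90 mm across, 22 mm high, origin at the centre of its underside. Leave alone.
- driver: Screwdriver lying on the table along its own x. Leave alone.

How it is judged:
On the way, in this order (a step that is already met when the one before it is completed fails the run):
1. the guard cover stands in the drawer, let go (x of cover_center in the frame of drawer_spot between -0.035 and 0.075 m and y of cover_center in the frame of drawer_spot between -0.07 and 0.07 m and z of cover_center in the frame of drawer_spot between 0 and 0.06 m and contact force between the fingers and cover below 0.1 N), for 0.2 s.
2. the gripped relay, still plugged in, is rocked to the left (top towards the socket's +y) by more than 4 degrees (angle between relay_center's own z axis and vertical above 0.07 rad and y of relay_center in the frame of socket_mouth above 0.002 m and z of relay_center in the frame of socket_mouth below 0.038 m and horizontal distance between relay_center and socket_mouth below 0.015 m and contact force between the fingers and relay above 1 N), for 0.1 s.
3. the gripped relay, still plugged in, is rocked to the right (top towards -y) by more than 4 degrees (angle between relay_center's own z axis and vertical above 0.07 rad and y of relay_center in the frame of socket_mouth below -0.002 m and z of relay_center in the frame of socket_mouth below 0.038 m and horizontal distance between relay_center and socket_mouth below 0.015 m and contact force between the fingers and relay above 1 N), for 0.1 s.
At the end, for the whole second after the job is handed in: The relay is held still in the fingers, upright within 11 degrees, its axis within 25 mm of the socket's, its foot 4 to 50 mm above the socket's top and touching nothing of the board; the guard cover is inside the drawer, not held (all of step 1 and z of relay_center in the frame of socket_mouth between 0.054 and 0.1 m and horizontal distance between relay_center and socket_mouth below 0.025 m and angle between relay_center's own z axis and vertical below 0.2 rad and contact force between the fingers and relay above 2 N and contact force between relay and panel below 0.2 N and linear speed of relay below 0.03 m/s); the arm keeps its last pose, push and grip.
It fails at once if the bottle is moved more than 30 mm (distance of bottle from where it was at the start of the episode above 0.03 m).
It fails at once if the tape roll is moved more than 30 mm (distance of tape from where it was at the start of the episode above 0.03 m).
It fails at once if the screwdriver is moved more than 30 mm (distance of driver from where it was at the start of the episode above 0.03 m).
It also fails if it takes over 58 s, if anything falls off the work surface, if the arm or the gripper's body presses on something with over 40 N, if the wrist force passes 120 N, or if a joint passes its speed limit or range.

## Robot

A 6-joint arm with a two-finger parallel gripper is mounted at the origin on the work surface. World frame = base frame: x ahead of the robot, y to its left, z up, the work surface at z = 0. Lengths are in m, angles in rad, forces in N, time in s.
With the tool pointing down it reaches from about 0.375 to 0.975 m from the base axis. Payload 3.8 kg.
Tool frame: the origin (TCP) lies on the centre line of the jaws, within the pads' length; the fingertips stand 14 mm ahead of it and the grasp point (between the pads) lies 5 mm behind it; z points along the fingers, y is the line along which they close (so a half turn about z gives the same grasp; the last joint's range is limited). The gripper opens to 85 mm and grips with 20 to 120 N. Pads are 22 mm wide; open, the fingers measure 114 mm over their backs; the gripper's body (76 mm by 85 mm) begins 54 mm behind the grasp point. The pads swing forward as they close: fully open they stand 13 mm farther back than shut.
Start: joints at [1.109, 0.264, 1.604, -0, 1.274, -0.037], TCP at [0.278, 0.615, 0.245] pointing down, gripper open.
Joint ranges: [-2.63, 2.63], [-0.94, 2.18], [0.31, 2.57], [-1.31, 4.45], [0, 2.66], [-2.55, 2.55]. Speed limits (rad/s): [2.57, 2.57, 3.14, 3.14, 3.14, 3.14].

## Interface

Orientations are given as a rotation vector (axis times angle).
In Python, from workcell import bot, eyes, spot_in gives the robot as it stands.
- The arm moves only by the tool carry_out, never from a script. Its argument "series" is text: rows parted by semicolons, each of 4 numbers parted by spaces: the shift along the world's x, y, z in m, then the turn about the world's z in degrees. In form: tx ty tz roll; .... A call has 1 to 20 rows; each row shifts and turns the commanded pose from where the row before left it; what a row does not reach is not made up. A row lasts 1/8 s, in which the tool goes at most 62.5 mm and 10.7 degrees, less where a joint would pass 70% of its speed; a pose out of reach is approached as far as the arm can. A call is refused whole if a number of a shift passes 0.0625 or a number of a turn 10.7, either way. A call with a gripper value outside its range is refused whole. "jaw" is the gripper command: -1 is shut, 1 is fully open, values between are in proportion, set as the call begins (left out, the last holds). The fingers move at their own pace and stop on an object; "grip_force" is the grip in N (left out, the last holds). Time passes only in rows, so rows that do not move let the fingers close. It gives the time, the measured TCP pose, the force, the opening and the grip force at its end, in the units of the state.
- bot.read_state(): the state, without advancing time (a new reading comes with each control period).
- eyes.read_camera(name): name is "scene" or "top"; returns (picture, depth): 400x640x3 uint8, blue, green, red; 400x640 float32, m along the optical axis (not along the pixel's ray), 0 where there is no reading.
- eyes.get_calibration(name): a dict with "K" (3x3 intrinsics, pixels), "position" and "rotation" of the camera in the world. Camera axes: x right, y down, z forward; pixel columns grow to the right and rows downward; lengths in m; the calibration is good to about 2 mm. A picture is of the moment at which its call begins. get_calibration takes no time and is no camera call.
- bot.finish_job(): hands the job in; it is judged then, once.
Trained networks look in the newest picture that a camera, given by its name, has taken for a name from the list of things; names that differ only in an ending like _2 or _b are one class to them, and where a whole thing is asked for, a point or a joint stands for the part that bears it (a point fixed in the world has none). Each returns a list of dicts, best first, with "score" (0 to 1); they miss things now and then, are a little off and sometimes report something else, mostly with a low value. They report only what shows in the picture. A call takes as long as a camera call.
- spot_in(camera, target): "rect" ([centre column, centre row, width, height] in pixels, round what is visible of it).
The state is a dict: "time": time; "q": joint angles; "joint_vel": joint speeds; "joint_torque": joint torques, N m; "tool_pos": TCP position; "tcp_rot": TCP orientation; "wrist_force": force on the tool from outside, world axes, zero at the start; "torque": the same for the moment, N m; "width": opening from 0.0 (shut) to 1.0 (fully open); "grip_force": force on a finger pad.
Only numpy, scipy, OpenCV 4.12 (cv2) and the standard library are available. Lean on these libraries where they do the work, as an engineer would, in place of code of your own. Each camera call takes 0.05 s, during which the arm holds its last target. There are 200 camera calls.

## Working session

There is one attempt and no reset: what is moved stays moved. The work goes in short steps, Python scripts to look and compute and a tool call to move; the robot and the scene stay as the last step left them, time stands still between calls to the robot, and variables do not carry over. Pictures are saved under pics/ and viewed, at most 10 in all, crops included, and the job is handed in when it is done.

Besides the shell and the picture viewer there is one more tool, called after "Request:" in YAML: its name, and indented under it one key for each argument. carry_out: Moves the arm, as the interface text tells. Its arguments: {"type":"object","properties":{"series":{"type":"string"},"jaw":{"type":"number"},"grip_force":{"type":"number"}},"required":["series"]}

```bash
mkdir -p pics
cat > h.py <<'E'
import numpy as np, cv2
from workcell import bot, eyes, spot_in
def cloud(cam):
    im,d=eyes.read_camera(cam); c=eyes.get_calibration(cam); K=np.array(c["K"])
    R=np.array(c["rotation"]); 
    if R.shape!=(3,3): R=cv2.Rodrigues(R)[0]
    v,u=np.mgrid[:400,:640]
    P=np.stack([(u-K[0,2])/K[0,0]*d,(v-K[1,2])/K[1,1]*d,d],-1)@R.T+np.array(c["position"])
    P[d==0]=np.nan
    return im,d,P
E
python3 - <<'E'
from h import *
for c in ["top","scene"]:
    im,d,P=cloud(c); cv2.imwrite(f"pics/{c}0.png",im); np.save(f"{c}P.npy",P)
    print(c,eyes.get_calibration(c)["position"])
    for t in ["cover_grip","cover_center","drawer_spot","socket_mouth","bottle","tape","driver"]:
        for r in spot_in(c,t)[:2]:
            u,v=int(r["rect"][0]),int(r["rect"][1])
            print(t,round(r["score"],2),np.round(r["rect"],0),P[v,u].round(3))
s=bot.read_state();print(s)
E
```

```text
top [ 0.44029617 -0.01220822  0.98172744]
cover_grip 0.89 [236. 195.  34.  32.] [0.6   0.204 0.119]
cover_center 0.82 [237. 198.  27.  29.] [0.598 0.203 0.103]
drawer_spot 0.74 [441. 289.  90.  83.] [ 0.395 -0.28   0.021]
socket_mouth 0.88 [239. 201.  72. 104.] [0.589 0.198 0.105]
socket_mouth 0.58 [335. 215.  15.  75.] [ 0.577 -0.025 -0.002]
bottle 0.64 [338. 142.  16.  34.] [ 0.737 -0.027  0.092]
tape 0.77 [334. 283.  36.  33.] [ 0.403 -0.025  0.002]
driver 0.81 [334. 217.  14.  76.] [ 0.569 -0.023  0.021]
scene [ 0.92169305 -0.550944    0.70189128]
cover_grip 0.92 [368. 158.  25.  32.] [0.618 0.19  0.095]
cover_center 0.6 [368. 160.  29.  35.] [0.617 0.194 0.089]
drawer_spot 0.87 [180. 248. 100.  94.] [ 0.375 -0.258  0.023]
socket_mouth 0.58 [366. 181.  96.  56.] [0.623 0.185 0.024]
socket_mouth 0.58 [379. 242.  30.  50.] [ 0.766 -0.044  0.087]
bottle 0.6 [378. 241.  28.  50.] [ 0.765 -0.046  0.087]
tape 0.87 [259. 196.  35.  28.] [ 0.4   -0.01   0.001]
driver 0.97 [312. 217.  75.  29.] [ 0.573 -0.008  0.017]
{'time': 0.8, 'q': array([ 1.10908141e+00,  2.63809933e-01,  1.60398899e+00, -3.91011616e-05,
        1.27368593e+00, -3.69276066e-02]), 'joint_vel': array([-2.72174552e-04,  8.22397623e-06,  1.65760717e-03, -1.80239743e-04,
       -2.51564907e-04, -3.83956797e-04]), 'joint_torque': array([ 4.52739987e-04, -5.14973617e+01, -3.67697990e+01,  9.01452813e-05,
        3.35661798e-04,  3.67056401e-06]), 'tool_pos': array([0.2782181 , 0.61500144, 0.24534643]), 'tcp_rot': array([6.62218065e-01, 3.07094071e+00, 1.49599110e-04]), 'wrist_force': array([ 0.08612962,  0.65430286, -0.52859378]), 'torque': array([-0.02679473,  0.08125269,  0.04613257]), 'grip_force': 0.0, 'width': 0.9982379179392974}
```

Run:
```python
import cv2,numpy as np
t=cv2.imread("pics/top0.png")
cv2.imwrite("pics/t1.png",cv2.resize(t[90:390,170:570],None,fx=2,fy=2,interpolation=cv2.INTER_CUBIC))
```

```text
(no output)
```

View pics/t1.png

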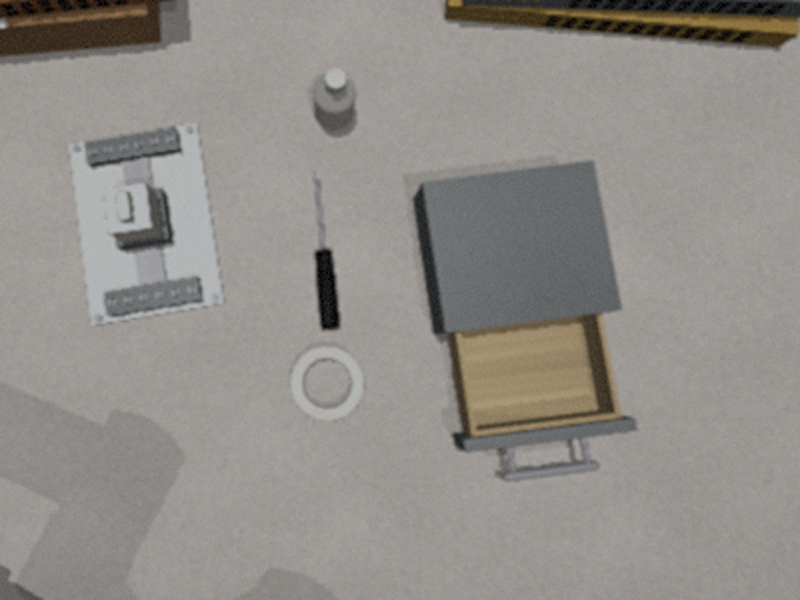

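View pics/scene0.png

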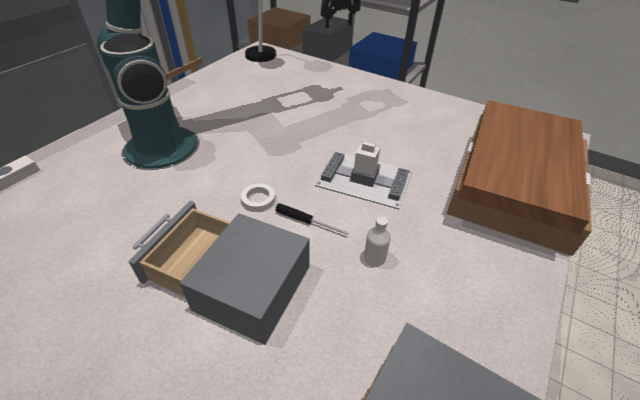

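Run:
```python
from h import *
T=np.load("topP.npy");S=np.load("sceneP.npy")
it=cv2.imread("pics/top0.png");isc=cv2.imread("pics/scene0.png")
def rect(p,n):
    c,s,a=cv2.minAreaRect((p[:,:2]*1000).astype(np.float32)); print(n,len(p),np.round(c,1),np.round(s,1),round(a,1),"med",np.round(np.median(p,0),4))
for n,P in(("top",T),("scene",S)):
    print(n)
    x,y,z=P[...,0],P[...,1],P[...,2]
    b=(abs(x-.6)<.07)&(abs(y-.2)<.07)
    print(np.histogram(z[b],bins=np.arange(-.005,.14,.005))[0])
    rect(P[b&(z>.113)&(z<.13)],"rib"); rect(P[b&(z>.097)],"covertop")
    bb=(abs(x-.59)<.16)&(abs(y-.2)<.13)
    rect(P[bb&(z>.004)&(z<.035)],"board")
    d=(x>.2)&(x<.75)&(y<-.12)&(y>-.5)
    print(np.histogram(z[d],bins=np.arange(-.005,.12,.005))[0])
    rect(P[d&(z>.04)],"drawer all>40");rect(P[d&(z>.04)&(x<.5)],"d")
    k=(abs(x-.385)<.03)&(abs(y+.28)<.03); print("floor z",np.nanmedian(z[k]))
# wood floor colour region
hsv=cv2.cvtColor(it,cv2.COLOR_BGR2HSV); w=(hsv[...,1]>60)&(abs(T[...,0]-.4)<.12)&(T[...,1]<-.15)&(T[...,1]>-.45)
rect(T[w],"wood"); rect(T[w&(T[...,2]<.03)],"floor"); print(np.histogram(T[w][:,2],bins=np.arange(0,.1,.005)))
# white board via colour + ray to z
m=((hsv[...,2]>190)&(abs(T[...,0]-.59)<.16)&(abs(T[...,1]-.2)<.12)&(T[...,2]<.03)); rect(T[m],"white board")
```

```text
top
[  19  597 1072  285   29   33   16   21   96   67   15   18   14   15
   22   14   16   20   14   18   23  317   63    9   11   76   14    0
    0]
rib 106 [605.7 211.6] [34.2 14.5] 10.6 med [0.6053 0.2108 0.123 ]
covertop 507 [605.7 212. ] [54.7 50.7] 9.2 med [0.6038 0.208  0.1039]
board 4618 [589.8 204. ] [314.  255.4] 2.8 med [0.5887 0.2049 0.0073]
[14347  7183    30    25   676  2317   118    94    95    89   108    98
   103   249   290   137   492   161   524    61  4556  2116     0     0]
drawer all>40 8984 [ 484.1 -254.6] [349.9 201.8] 8.3 med [ 0.543  -0.246   0.0986]
d 2729 [ 412.5 -263. ] [206.3 195.4] 8.8 med [ 0.3805 -0.257   0.0791]
floor z 0.023017184789719536
scene
[ 31 236 665 237  40  56  43  37  84  62  32  37  31  31  34  31  33  33
  35  35  37 136  38  16  28  46   1   0   0]
rib 77 [607.9 212.9] [34.2 15.2] 13.0 med [0.6088 0.2109 0.1216]
covertop 286 [607.8 214.3] [53.7 51.8] 11.2 med [0.6119 0.2074 0.1045]
board 2689 [596.5 233.3] [256.8 212.6] 10.3 med [0.6327 0.1868 0.0075]
[14208 11332   156   144   264  1473   307   329   318   342   335   340
   363   452   540   402   713   328   674   175  4407  3155     0     0]
drawer all>40 12226 [ 486.5 -251.6] [349.6 202.7] 8.4 med [ 0.56   -0.2678  0.0989]
d 3317 [ 412.5 -260.7] [201.  200.6] 7.9 med [ 0.3786 -0.2705  0.076 ]
floor z 0.04325359797574446
wood 4095 [ 425.  -261.9] [119.  169.1] 8.4 med [ 0.4224 -0.2716  0.0222]
floor 3006 [ 424.9 -260.5] [118.7 165.4] 8.4 med [ 0.4274 -0.2686  0.0214]
(array([   0,    0,    2,  634, 2273,   97,   68,   69,   61,   80,   72,
         70,   75,   79,   98,  391,   26,    0,    0]), array([0.   , 0.005, 0.01 , 0.015, 0.02 , 0.025, 0.03 , 0.035, 0.04 ,
       0.045, 0.05 , 0.055, 0.06 , 0.065, 0.07 , 0.075, 0.08 , 0.085,
       0.09 , 0.095]))
white board 0 [0. 0.] [0. 0.] 0.0 med [nan nan nan]
  return _methods._mean(a, axis=axis, dtype=dtype,
  ret = um.true_divide(
```

Run:
```python
from h import *
T=np.load("topP.npy");S=np.load("sceneP.npy")
it=cv2.imread("pics/top0.png").astype(int)
m=(it.min(2)>185)&(abs(T[...,0]-.59)<.15)&(abs(T[...,1]-.2)<.11)
x,y,z=T[...,0],T[...,1],T[...,2]
b=(abs(x-.59)<.17)&(abs(y-.2)<.13)
print(np.percentile(it.min(2)[b],[10,30,50,70,90]))
for lo in(150,160,170,180):
    mm=b&(it.min(2)>lo)&(z<.03); n,l,st,_=cv2.connectedComponentsWithStats(mm.astype(np.uint8)); i=1+st[1:,4].argmax()
    print(lo,cv2.minAreaRect((T[l==i][:,:2]*1000).astype(np.float32)))
a=np.radians(8.4);ex=np.array([np.cos(a),np.sin(a)]);ey=np.array([-ex[1],ex[0]])
for P in(T,S):
    d=(P[...,0]>.2)&(P[...,0]<.75)&(P[...,1]<-.1)&(P[...,1]>-.5); p=P[d]; u=p[:,:2]@ex;v=p[:,:2]@ey
    for n,k in(("front",(p[:,2]>.081)&(p[:,2]<.092)&(u<.36)),("cab",p[:,2]>.095),("walls",(p[:,2]>.07)&(p[:,2]<.081)&(u>.32)&(u<.42)),("floor",(p[:,2]>.017)&(p[:,2]<.026)&(u>.28)&(u<.5)),("all",(p[:,2]>.03))):
        print(n,k.sum(),"u",np.percentile(u[k],[1,5,50,95,99]).round(3),"v",np.percentile(v[k],[1,5,95,99]).round(3))
```

```text
[113. 149. 151. 156. 177.]
150 ((584.8518676757812, 200.05186462402344), (259.8506164550781, 328.9168701171875), 89.96248626708984)
160 ((611.870849609375, 191.37423706054688), (241.45956420898438, 124.51913452148438), 10.40078353881836)
170 ((615.9913330078125, 163.57919311523438), (237.51922607421875, 63.611122131347656), 10.786118507385254)
180 ((633.9207763671875, 179.24403381347656), (0.29656246304512024, 7.214168071746826), 87.4510726928711)
front 621 u [0.308 0.309 0.316 0.322 0.323] v [-0.416 -0.409 -0.234 -0.227]
cab 6672 u [0.443 0.45  0.527 0.607 0.615] v [-0.421 -0.413 -0.232 -0.224]
walls 534 u [0.322 0.323 0.334 0.412 0.418] v [-0.407 -0.406 -0.238 -0.237]
floor 2975 u [0.329 0.333 0.384 0.437 0.441] v [-0.401 -0.395 -0.259 -0.237]
all 9173 u [0.272 0.311 0.5   0.605 0.614] v [-0.42  -0.41  -0.226 -0.223]
front 603 u [0.31  0.311 0.32  0.325 0.326] v [-0.416 -0.41  -0.236 -0.227]
cab 7562 u [0.445 0.453 0.536 0.612 0.618] v [-0.42  -0.414 -0.233 -0.223]
walls 758 u [0.323 0.323 0.331 0.409 0.418] v [-0.413 -0.405 -0.237 -0.23 ]
floor 1509 u [0.324 0.33  0.362 0.393 0.484] v [-0.42  -0.406 -0.247 -0.241]
all 12873 u [0.278 0.321 0.514 0.618 0.619] v [-0.421 -0.42  -0.237 -0.224]
```

Request:
carry_out:
  series: "0.041 -0.05 0 8.6; 0.041 -0.05 0 8.6; 0.041 -0.05 0 8.6; 0.041 -0.05 0 8.6; 0.041 -0.05 0 0; 0.041 -0.05 0 0; 0.041 -0.05 0 0; 0.042 -0.053 0 0; 0 0 0 0; 0 0 0 0"
  jaw: 0.4
  grip_force: 40

```text
time: 2.05
tool_pos: [0.5943, 0.2276, 0.2451]
tcp_rot: [0.273, -3.129, -0.001]
wrist_force: [0.7, -0.1, -0.3]
width: 0.706
grip_force: 0.0
```

Request:
carry_out:
  series: "0 0 0 0; 0 0 0 0"

```text
time: 2.3
tool_pos: [0.5936, 0.229, 0.2454]
tcp_rot: [0.279, -3.129, -0.0]
wrist_force: [0.9, 0.6, -0.2]
width: 0.698
grip_force: 0.0
```

Request:
carry_out:
  series: "0.0067 -0.0084 0 0; 0.0067 -0.0084 0 0; 0 0 -0.04 0; 0 0 -0.04 0; 0 0 -0.03 0; 0 0 -0.0144 0; 0 0 0 0; 0 0 0 0"

```text
time: 3.3
tool_pos: [0.6091, 0.2111, 0.1226]
tcp_rot: [-0.275, 3.127, 0.001]
wrist_force: [-0.1, -0.3, -0.1]
width: 0.698
grip_force: 0.0
```

Request:
carry_out:
  series: "0 0 0 0; 0 0 0 0; 0 0 0 0; 0 0 0 0; 0 0 0 0; 0 0 0 0"
  jaw: -1
  grip_force: 40

```text
time: 4.05
tool_pos: [0.6081, 0.2112, 0.1214]
tcp_rot: [-0.275, 3.129, 0.001]
wrist_force: [-1.3, 0.0, 2.8]
width: 0.152
grip_force: 42.5
```

Request:
carry_out:
  series: "0 0 0.015 0; 0 0 0.025 0; 0 0 0.03 0; 0 0 0.03 0; 0 0 0.01 0; 0 0 0 0; 0 0 0 0"

```text
time: 4.92
tool_pos: [0.6069, 0.2105, 0.2291]
tcp_rot: [0.275, -3.127, 0.001]
wrist_force: [0.2, 0.0, -0.8]
width: 0.154
grip_force: 42.0
```

Run:
```python
from h import *
im,d,P=cloud("scene"); cv2.imwrite("pics/s2.png",cv2.resize(im[80:240,250:480],None,fx=3,fy=3))
```

```text
(no output)
```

View pics/s2.png

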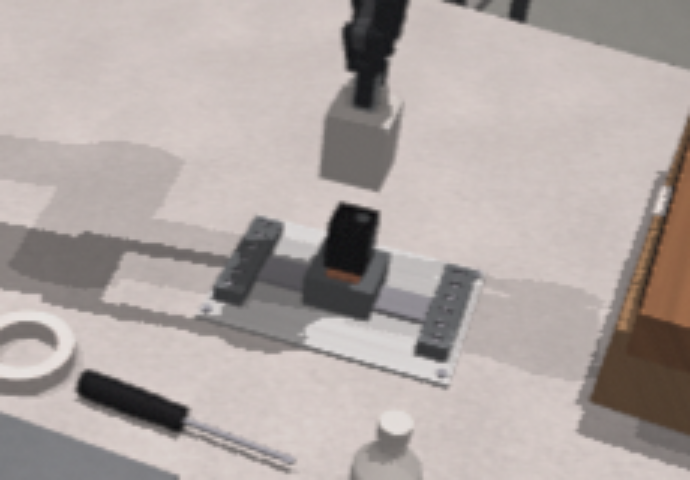

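Request:
carry_out:
  series: "-0.0149 -0.0394 0 0; -0.0149 -0.0394 0 0; -0.0149 -0.0394 0 0; -0.0149 -0.0394 0 0; -0.0149 -0.0394 0 0; -0.0149 -0.0394 0 0; -0.0149 -0.0394 0 0; -0.0149 -0.0394 0 0; -0.0149 -0.0394 0 0; -0.0149 -0.0394 0 0; -0.0149 -0.0394 0 0; -0.0149 -0.0394 0 -1.6; 0 0 0 0; 0 0 0 0; 0 0 0 0"

```text
time: 6.85
tool_pos: [0.4291, -0.2608, 0.2303]
tcp_rot: [0.234, -3.132, -0.002]
wrist_force: [0.5, -0.2, -0.8]
width: 0.151
grip_force: 41.9
```

Run:
```python
from h import *
im,d,P=cloud("top"); np.save("relayP.npy",P); cv2.imwrite("pics/top2.png",im)
x,y,z=P[...,0],P[...,1],P[...,2]
b=(abs(x-.6)<.07)&(abs(y-.2)<.07)
for lo,hi in((.088,.105),(.06,.105),(.033,.048),(.033,.11)):
    print(lo,hi,(b&(z>lo)&(z<hi)).sum(),cv2.minAreaRect((P[b&(z>lo)&(z<hi)][:,:2]*1000).astype(np.float32)))
print(np.percentile(z[b],[95,99,99.9]))
```

```text
0.088 0.105 272 ((606.3104858398438, 212.90853881835938), (40.318580627441406, 36.73710250854492), 10.428742408752441)
0.06 0.105 341 ((606.177978515625, 212.89874267578125), (40.45234680175781, 36.80186080932617), 10.125782012939453)
0.033 0.048 318 ((606.9524536132812, 212.96780395507812), (67.07575225830078, 66.82664489746094), 10.481722831726074)
0.033 0.11 688 ((606.9524536132812, 212.96780395507812), (67.07575225830078, 66.82664489746094), 10.481722831726074)
[0.09546221 0.0973734  0.09940358]
```

Request:
carry_out:
  series: "0 0 -0.03 0; 0 0 -0.03 0; 0 0 -0.03 0; 0 0 -0.02 0; 0 0 -0.01 0; 0 0 -0.0065 0; 0 0 0 0; 0 0 0 0; 0 0 0 0"

```text
time: 8.02
tool_pos: [0.4296, -0.2623, 0.1052]
tcp_rot: [-0.232, 3.132, -0.002]
wrist_force: [0.0, 0.2, -0.5]
width: 0.155
grip_force: 42.0
```

Request:
carry_out:
  series: "0 0 -0.002 0; 0 0 -0.0015 0; 0 0 0 0; 0 0 0 0"

```text
time: 8.52
tool_pos: [0.4305, -0.2622, 0.1033]
tcp_rot: [-0.231, 3.13, -0.001]
wrist_force: [-0.9, 3.2, 11.1]
width: 0.154
grip_force: 43.6
```

Touching the drawer floor; release.

Request:
carry_out:
  series: "0 0 0.0005 0; 0 0 0 0; 0 0 0 0; 0 0 0 0; 0 0 0 0; 0 0 0 0"
  jaw: 0

```text
time: 9.28
tool_pos: [0.429, -0.2619, 0.1013]
tcp_rot: [0.232, -3.133, -0.0]
wrist_force: [0.8, 0.1, 0.1]
width: 0.5
grip_force: 0.0
```

Request:
carry_out:
  series: "0 0 0.02 0; 0 0 0.04 0; 0 0 0.04 0; 0 0 0.04 0; 0.0149 0.0396 0 -8; 0.0149 0.0396 0 -8; 0.0149 0.0396 0 -8; 0.0149 0.0396 0 -8; 0.0149 0.0396 0 -8; 0.0149 0.0396 0 -8; 0.0149 0.0396 0 -8; 0.0149 0.0396 0 -8; 0.0149 0.0396 0 -8; 0.0149 0.0396 0 -8; 0.0149 0.0396 0 -8; 0.0149 0.0396 0 0; 0 0 0 0; 0 0 0 0; 0 0 0 0"

```text
time: 11.65
tool_pos: [0.6075, 0.2122, 0.2413]
tcp_rot: [-2.011, -2.414, 0.001]
wrist_force: [0.3, 0.3, -0.1]
width: 0.497
grip_force: 0.0
```

Run:
```python
from h import *
im,d,P=cloud("top"); cv2.imwrite("pics/t3.png",cv2.resize(im[90:390,170:570],None,fx=2,fy=2))
x,y,z=P[...,0],P[...,1],P[...,2]
b=(abs(x-.43)<.06)&(abs(y+.26)<.06)&(z>.075)&(x<.475); 
for lo,hi in((.08,.11),(.1,.11)):
  k=b&(z>lo)&(z<hi);print(k.sum(),cv2.minAreaRect((P[k][:,:2]*1000).astype(np.float32)))
print(bot.read_state()["q"])
```

```text
571 ((408.4831237792969, -270.8904113769531), (106.68604278564453, 59.46296310424805), 23.766948699951172)
108 ((428.5577087402344, -263.1059875488281), (33.58171844482422, 15.015865325927734), 8.030101776123047)
[ 2.97436914e-01  2.07675074e-01  1.67987830e+00 -2.30282500e-04
  1.25428652e+00  1.16101158e-01]
```

View pics/t3.png

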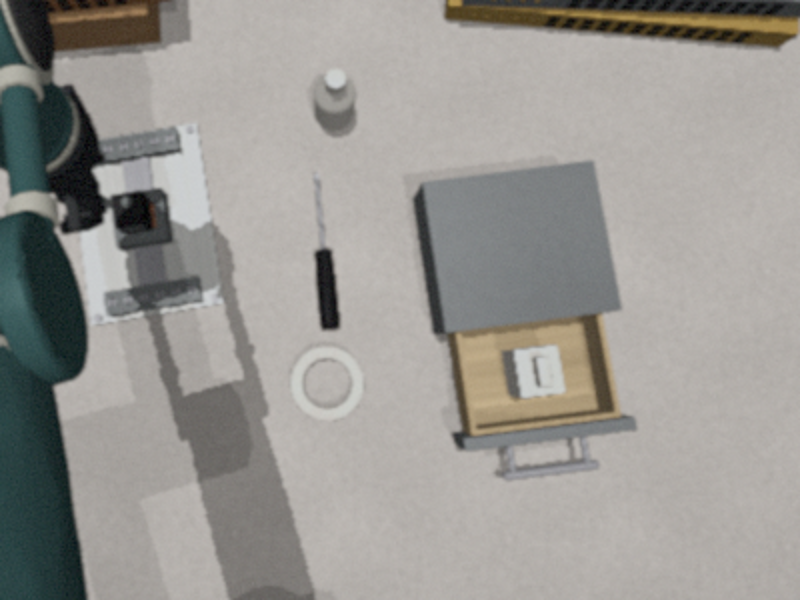

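Request:
carry_out:
  series: "-0.001 0.0007 0 0; 0 0 0 0; 0 0 0 0; 0 0 -0.04 0; 0 0 -0.04 0; 0 0 -0.04 0; 0 0 -0.03 0; 0 0 -0.0233 0; 0 0 0 0; 0 0 0 0"
  jaw: 0.7

```text
time: 12.95
tool_pos: [0.6076, 0.2142, 0.0691]
tcp_rot: [2.009, 2.414, 0.002]
wrist_force: [-0.5, -0.2, 0.1]
width: 0.847
grip_force: 0.0
```

Request:
carry_out:
  series: "0 0 0 0; 0 0 0 0; 0 0 0 0; 0 0 0 0; 0 0 0 0; 0 0 0 0"
  jaw: -1
  grip_force: 60

```text
time: 13.7
tool_pos: [0.6072, 0.2142, 0.0698]
tcp_rot: [2.009, 2.414, 0.002]
wrist_force: [-1.7, -0.7, 5.6]
width: 0.458
grip_force: 62.4
```

Request:
carry_out:
  series: "-0.0004 0.002 0 0; -0.0004 0.002 0 0; -0.0003 0.002 0.0005 0; 0 0 0 0; 0 0 0 0"

```text
time: 14.32
tool_pos: [0.6068, 0.2165, 0.0698]
tcp_rot: [2.005, 2.412, -0.005]
wrist_force: [0.6, -12.4, 4.9]
width: 0.458
grip_force: 62.2
```

Run:
```python
from h import *
im,d,P=cloud("scene"); cv2.imwrite("pics/s4.png",cv2.resize(im[110:220,300:430],None,fx=6,fy=5,interpolation=cv2.INTER_CUBIC)[:600,:790])
```

```text
(no output)
```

View pics/s4.png

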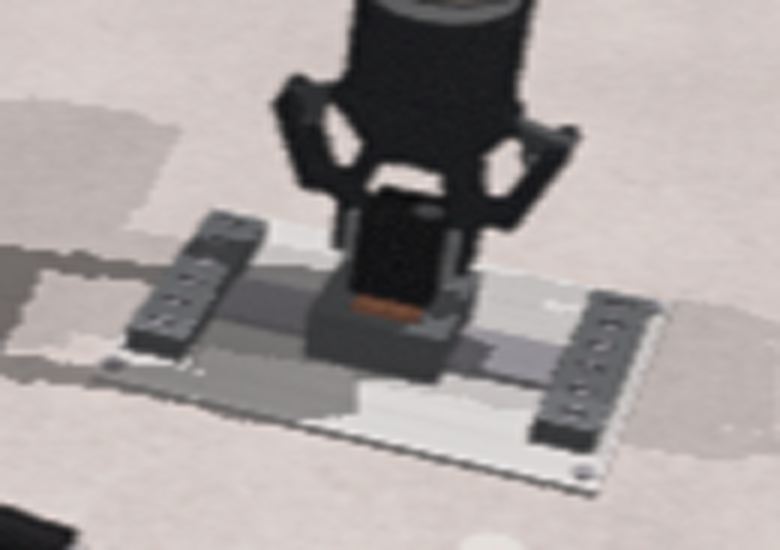

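Request:
carry_out:
  series: "-0.0004 0.002 0 0; -0.0003 0.002 0 0; -0.0004 0.002 0.0005 0; 0 0 0 0; 0 0 0 0"

```text
time: 15.0
tool_pos: [0.6062, 0.2188, 0.0701]
tcp_rot: [2.002, 2.41, -0.011]
wrist_force: [3.1, -21.7, 5.7]
width: 0.46
grip_force: 62.4
```

Request:
carry_out:
  series: "-0.0004 0.002 0 0; -0.0003 0.002 0 0; -0.0004 0.002 0.0005 0; 0 0 0 0; 0 0 0 0; 0 0 0 0"

```text
time: 15.75
tool_pos: [0.6051, 0.2248, 0.0704]
tcp_rot: [2.002, 2.41, -0.012]
wrist_force: [2.0, -21.9, 4.9]
width: 0.458
grip_force: 62.1
```

Run:
```python
from h import *
im,d,P=cloud("scene"); cv2.imwrite("pics/s5.png",cv2.resize(im[110:220,300:430],None,fx=6,fy=5,interpolation=cv2.INTER_CUBIC)[:600,:790])
# relay front (-y) face plane normal: select points on face
x,y,z=P[...,0],P[...,1],P[...,2]
a=np.radians(10.4);ex=np.array([np.cos(a),np.sin(a)]);ey=np.array([-ex[1],ex[0]])
def face(P):
    q=(P[...,:2]-[.6065,.2129]);u=q@ex;v=q@ey;z=P[...,2]
    k=(abs(u)<.014)&(z>.055)&(z<.09)&(v>-.032)&(v<0.0)
    print(k.sum(),"slope deg",np.degrees(np.arctan(np.polyfit(z[k],v[k],1)[0])), "v mean",v[k].mean(), "v at z=.07",np.polyval(np.polyfit(z[k],v[k],1),.07))
face(P)
```

```text
115 slope deg 8.295123333853264 v mean -0.007413885830141162 v at z=.07 -0.007833750820322918
```

View pics/s5.png

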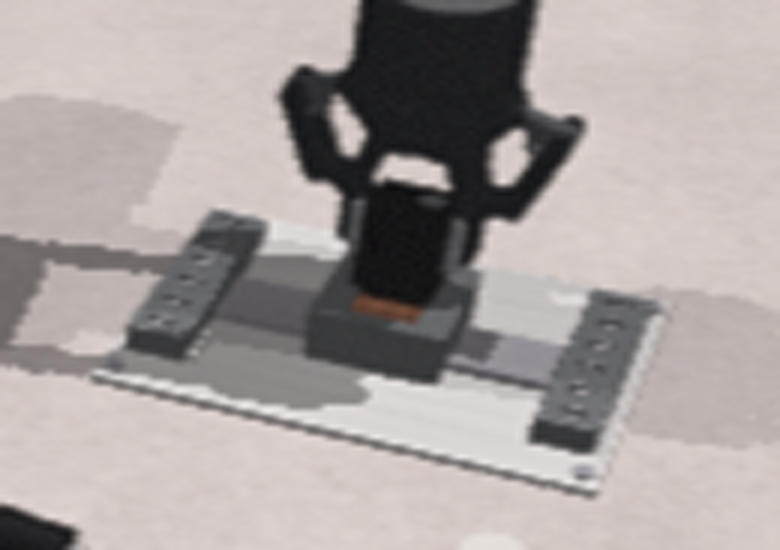

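Request:
carry_out:
  series: "0.0007 -0.0039 0.0005 0; 0.0007 -0.0039 0.0005 0; 0.0007 -0.0039 0.0005 0; 0.0007 -0.0039 0 0; 0.0007 -0.0039 0 0; 0.0007 -0.0039 0 0; 0 0 0 0; 0 0 0 0"

```text
time: 16.8
tool_pos: [0.607, 0.2142, 0.0719]
tcp_rot: [-2.007, -2.41, -0.01]
wrist_force: [-3.0, 14.5, -1.5]
width: 0.46
grip_force: 61.9
```

Request:
carry_out:
  series: "0.0004 -0.002 0 0; 0.0004 -0.002 0 0; 0 0 0 0; 0 0 0 0"

```text
time: 17.3
tool_pos: [0.6076, 0.2114, 0.0723]
tcp_rot: [-2.007, -2.409, -0.011]
wrist_force: [-4.8, 18.1, 0.8]
width: 0.463
grip_force: 62.1
```

Request:
carry_out:
  series: "0.0004 -0.002 0 0; 0.0004 -0.002 0 0; 0.0004 -0.002 0 0; 0 0 0 0; 0 0 0 0; 0 0 0 0"

```text
time: 18.05
tool_pos: [0.6086, 0.2059, 0.0726]
tcp_rot: [-2.006, -2.408, -0.012]
wrist_force: [-5.6, 18.5, 1.9]
width: 0.461
grip_force: 62.3
```

```bash
cat >> h.py <<'E'
def face():
    im,d,P=cloud("scene")
    a=np.radians(10.4);ex=np.array([np.cos(a),np.sin(a)]);ey=np.array([-ex[1],ex[0]])
    q=(P[...,:2]-[.6065,.2129]);u=q@ex;v=q@ey;z=P[...,2]
    k=(abs(u)<.014)&(z>.06)&(z<.087)&(v>-.032)&(v<0.0)
    f=np.polyfit(z[k],v[k],1)
    t=(abs(u)<.012)&(abs(v)<.01)&(z>.08)&(z<.14)
    print(k.sum(),"tilt deg",np.degrees(np.arctan(f[0])).round(1),"v at .07",np.polyval(f,.07).round(4),"top z",np.percentile(z[t],[50,80]) if t.any() else None)
    return im
E
python3 -c "
from h import *
face()"
```

```text
74 tilt deg -5.1 v at .07 -0.0212 top z [0.09965673 0.10111031]
```

Request:
carry_out:
  series: "0.0004 -0.002 0 0; 0.0002 -0.001 0 0; 0 0 0 0; 0 0 0 0; 0 0 0 0"

```text
time: 18.73
tool_pos: [0.6091, 0.2035, 0.0726]
tcp_rot: [-2.006, -2.407, -0.013]
wrist_force: [-5.5, 21.2, 1.8]
width: 0.455
grip_force: 62.2
```

```bash
python3 -c "
from h import *
face()"
```

```text
74 tilt deg -7.7 v at .07 -0.0228 top z [0.10025108 0.10094203]
```

Request:
carry_out:
  series: "-0.0006 0.0035 0.0005 0; -0.0006 0.0035 0.0005 0; -0.0006 0.0035 0.0005 0; -0.0006 0.0035 0.0005 0; -0.0006 0.0035 0.0005 0; -0.0006 0.0035 0.0005 0; -0.0006 0.0035 0 0; -0.0004 0.0015 0 0; 0 0 0 0; 0 0 0 0"

```text
time: 20.02
tool_pos: [0.6069, 0.2152, 0.0745]
tcp_rot: [2.004, 2.411, -0.011]
wrist_force: [2.7, -17.5, 1.5]
width: 0.464
grip_force: 62.2
```

Request:
carry_out:
  series: "0.0006 -0.0035 0.0005 0; 0.0006 -0.0035 0.0005 0; 0.0006 -0.0035 0.0005 0; 0.0006 -0.0035 0.0005 0; 0.0006 -0.0035 0.0005 0; 0.0006 -0.0035 0.0005 0; 0.0006 -0.003 0 0; 0 0 0 0; 0 0 0 0"

```text
time: 21.15
tool_pos: [0.6088, 0.2036, 0.0755]
tcp_rot: [-2.007, -2.408, -0.01]
wrist_force: [2.7, 18.1, -14.1]
width: 0.46
grip_force: 63.3
```

```bash
python3 -c "
from h import *
face()"
```

```text
69 tilt deg -8.8 v at .07 -0.0221 top z [0.10213165 0.10338961]
```

Request:
carry_out:
  series: "-0.0006 0.0035 0.0005 0; -0.0006 0.0035 0.0005 0; -0.0006 0.0035 0.0005 0; -0.0006 0.0035 0.0005 0; -0.0006 0.0035 0.0005 0; -0.0006 0.0035 0.0005 0; -0.0006 0.0035 0 0; -0.0005 0.003 0 0; -0.0005 0.003 0 0; 0 0 0 0; 0 0 0 0"

```text
time: 22.58
tool_pos: [0.6054, 0.223, 0.0796]
tcp_rot: [2.004, 2.412, -0.01]
wrist_force: [4.9, -15.1, -3.7]
width: 0.458
grip_force: 64.3
```

Request:
carry_out:
  series: "0.0006 -0.0035 0.0005 0; 0.0006 -0.0035 0.0005 0; 0.0006 -0.0035 0.0005 0; 0.0006 -0.0035 0.0005 0; 0.0006 -0.0035 0.0005 0; 0.0006 -0.0035 0.0005 0; 0.0006 -0.003 0 0; 0 0 0 0; 0 0 0 0"

```text
time: 23.7
tool_pos: [0.6078, 0.2089, 0.0834]
tcp_rot: [-2.007, -2.409, -0.007]
wrist_force: [-1.6, 12.6, -5.1]
width: 0.462
grip_force: 63.3
```

```bash
python3 -c "
from h import *
face()"
```

```text
76 tilt deg -4.6 v at .07 -0.0178 top z [0.10740524 0.10872752]
```

Request:
carry_out:
  series: "-0.0006 0.0035 0.0005 0; -0.0006 0.0035 0.0005 0; -0.0006 0.003 0.0005 0; -0.0004 0.002 0.0005 0; 0 0 0 0; 0 0 0 0"

```text
time: 24.5
tool_pos: [0.6073, 0.2123, 0.0863]
tcp_rot: [2.006, 2.412, -0.007]
wrist_force: [0.9, -11.2, 2.0]
width: 0.466
grip_force: 64.0
```

```bash
python3 -c "
from h import *
face()"
```

```text
77 tilt deg -3.4 v at .07 -0.0149 top z [0.11035703 0.11143085]
```

Request:
carry_out:
  series: "-0.0004 0.002 0 0; -0.0004 0.002 0 0; 0 0 0 0; 0 0 0 0"

```text
time: 25.05
tool_pos: [0.6068, 0.2162, 0.0868]
tcp_rot: [2.005, 2.412, -0.006]
wrist_force: [0.1, -12.3, 5.1]
width: 0.459
grip_force: 64.6
```

```bash
python3 -c "
from h import *
face()"
```

```text
80 tilt deg 0.8 v at .07 -0.0131 top z [0.1102531 0.1113586]
```

Request:
carry_out:
  series: "0.0004 -0.002 0.001 0; 0.0002 -0.001 0.002 0; 0 0 0.003 0; 0 0 0.003 0; 0 0 0.003 0; 0 0 0.003 0; 0 0 0.004 0; 0 0 0.004 0; 0 0 0 0; 0 0 0 0; 0 0 0 0"

```text
time: 26.48
tool_pos: [0.6063, 0.2171, 0.1078]
tcp_rot: [-2.009, -2.415, 0.001]
wrist_force: [-0.7, 0.4, -0.8]
width: 0.463
grip_force: 64.0
```

```bash
python3 -c "
from h import *
im=face(); cv2.imwrite('pics/s8.png',cv2.resize(im[110:220,300:430],None,fx=6,fy=5,interpolation=cv2.INTER_CUBIC))
print(bot.read_state()['wrist_force'])"
```

```text
56 tilt deg -24.4 v at .07 -0.0047 top z [0.13142668 0.13271064]
[ 0.49101133 -0.20708351 -0.23708949]
```

View pics/s8.png

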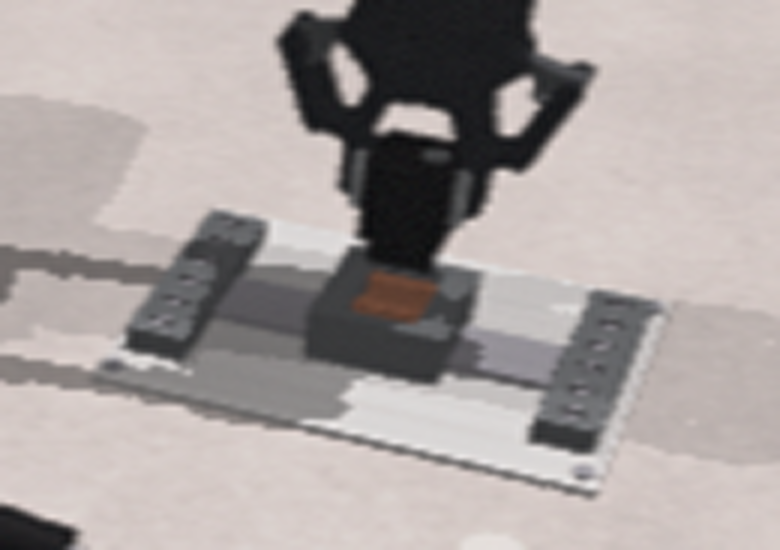

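Request:
carry_out:
  series: "0.0002 -0.002 0 0; 0.0002 -0.002 0 0; 0 0 0 0; 0 0 0 0; 0 0 0 0; 0 0 0 0"

```text
time: 27.28
tool_pos: [0.6069, 0.2131, 0.1081]
tcp_rot: [-2.01, -2.415, 0.0]
wrist_force: [-0.2, 0.5, -0.7]
width: 0.465
grip_force: 64.0
```

```bash
sed -i 's/(z>.06)&(z<.087)/(z>.09)\&(z<.122)/; s/polyval(f,.07)/polyval(f,.105)/' h.py; python3 -c "
from h import *
face()
im,d,P=cloud('top'); k=(abs(P[...,0]-.428)<.03)&(abs(P[...,1]+.263)<.03)&(P[...,2]>.1); print('rib',k.sum(),np.median(P[k],0)); s=bot.read_state(); print(s['wrist_force'],s['grip_force'],s['tool_pos'])"
```

```text
100 tilt deg -1.1 v at .07 -0.0157 top z [0.13247761 0.13341964]
rib 103 [ 0.42765156 -0.26206731  0.10512598]
[ 0.21796801  1.05854395 -1.89561672] 63.97029161453247 [0.60691277 0.21316919 0.10807468]
```

Relay upright (about 1°), centred within a few mm, about 16 mm of air below it; the cover stands in the drawer.

```bash
python3 -c "
from workcell import bot
print(bot.finish_job())"
```

```text
the job is handed in; nothing more can be done
None
```

I handed the job in at about 27 s of the 58 s allowed: the cover stands released in the drawer, and the relay, rocked left then right, is held upright about 16 mm above its socket; no verdict was returned.

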